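# Bed the top bracket of the pile in the spray nest

## Robot

A 6-joint arm with a two-finger parallel gripper is mounted at the origin on a cart in front of the work surface, level with it; the furniture and walls round the work are solid. World frame = base frame: x ahead of the robot, y to its left, z up, the work surface at z = 0. Lengths are in mm, angles in degrees, forces in N, time in s.
With the tool pointing down it reaches from about 350 to 850 mm from the base axis. Payload 8.1 kg.
Tool frame: the origin (TCP) lies between the finger pads; the fingertips stand 22 mm ahead of it and the grasp point (between the pads) lies 3 mm ahead of it; z points along the fingers, y is the line along which they close (so a half turn about z gives the same grasp; the last joint's range is limited). The gripper opens to 85 mm and grips with 20 to 120 N. Pads are 22 mm wide; open, the fingers measure 114 mm over their backs; the gripper's body (76 mm by 85 mm) begins 54 mm behind the grasp point. The pads swing forward as they close: fully open they stand 13 mm farther back than shut.
Start: joints at [-72.044, 7.471, 85.268, -0, 87.261, -4.893], TCP at [233.008, -552.913, 253.292] pointing down, gripper open.
Joint ranges: [-169.43, 169.43], [-51.17, 129.36], [1.28, 143.12], [-76.62, 256.62], [0, 156.53], [-152.29, 152.29]. Speed limits (degrees/s): [136.94, 136.94, 159.86, 180, 180, 180].

## Interface

Orientations are given as [roll, pitch, yaw] about the fixed x, y, z axes, in that order (R = Rz(yaw) Ry(pitch) Rx(roll)).
In Python, from bench import r, vision gives the robot as it stands.
- The arm moves only by the tool step_arm, never from a script. Its argument "targets" is a list that holds one entry, the list of rows, each a list of 6 numbers: the shift along the world's x, y, z in mm, then the turn, a rotation vector about the world's x, y, z in rad. In form: [[[x, y, z, rx, ry, rz], ...]]. A call has 1 to 12 rows; each row is the pose to reach, as a shift and turn from the pose commanded when the call began; what a row does not reach only later rows make up. A row lasts 1/12 s, in which the tool goes at most 41.7 mm and 7.16 degrees, less where a joint would pass 70% of its speed; a pose out of reach is approached as far as the arm can. A call with a gripper value outside its range is refused whole. "fingers" is the gripper's target within -1 to 1 (shut at 1, half-way at 0, fully open at -1), set as the call begins (left out, the last holds). The fingers move at their own pace and stop on an object; "newtons" is the grip in N (left out, the last holds). Time passes only in rows, so rows that repeat a pose let the fingers close. It gives the time, the measured TCP pose, the force, the opening and the grip force at its end, in the units of the state.
- r.sense(): the state, without advancing time (a new reading comes with each control period).
- vision.snapshot(name): name is "side" or "top"; returns a dict with "img" (420x560x3 uint8, blue, green, red), "mtx" (3x3 intrinsics, pixels), "D" ([k1, k2, p1, p2, k3] as OpenCV has them; the pictures are not rectified), "eye" and "attitude" of the camera in the world. Camera axes: x right, y up, looking along -z (the intrinsics and any distortion apply to the point x, -y, -z); pixel columns grow to the right and rows downward; lengths in mm; the calibration is good to about 2 mm. A picture is of the moment at which its call begins. There is no depth.
- r.hand_in(): hands the job in; it is judged then, once.
The state is a dict: "time": time; "joint_pos": joint angles; "qd": joint speeds; "joint_efforts": joint torques, N m; "tool_pos": TCP position; "tcp_rot": TCP orientation; "ft_force": force on the tool from outside, world axes, zero at the start; "wrist_torque": the same for the moment, N m; "finger_gap": finger opening in mm; "grip_force": force on a finger pad.
Only numpy, scipy, OpenCV 4.12 (cv2) and the standard library are available. Lean on these libraries where they do the work, as an engineer would, in place of code of your own. Each camera call takes 0.05 s, during which the arm holds its last target. There are 200 camera calls.

## Task

Lift the top bracket, the one lying across the other two, straight off the pile without shifting the two beneath, and lower (do not drop) it, rib up, into the keyed recess of the wooden-framed nest. Shuffle or press it until it has fallen flat and fully home on the recess floor, then let go; leave the pen and the sanding block where they are.

Things in the scene. Friction and masses are not known exactly. Their poses are not given: they have to be found in the camera images.
- bracket_top: Top one of three alike loose aluminium brackets, about 0.13-0.25 kg, lying flat across the other two, underside 6 mm above the trolley. Plate 130 (own x, -65..65) x 52 (own y) x 6 mm, a square ear on the +y edge near the +x end, an upright rib in the middle. Origin: centre of the 130 x 52 plate's underside; z up.
- bracket_top_rib (a point): top centre of the top bracket's rib, 42 mm above its underside, over its origin. Rib 36 long (own x) x 12 thick (own y), with an 18 mm wide foot up to 10 mm. Grip it across the 12 mm from above. The lower brackets' ribs, beside it, reach 42 mm above the trolley; the nearest is some 20 mm clear of a finger 22 mm wide.
- bracket_top_ear (a point): middle of the outer edge of the top bracket's ear (the key), at (40, 42, 3) mm in its frame; the ear spans x 28..52, y 26..42 mm and is 6 mm thick like the plate
- bracket_low_a: First lower bracket, same shape and frame as the top one, loose, flat on the trolley (underside at z = 0), 0.18 kg; must not be shifted
- bracket_low_b: Second lower bracket, same shape and frame as the top one, loose, flat on the trolley beside the first, some 80 mm off, 0.18 kg; must not be shifted
- nest: Fixed spray nest: grey base board 166 x 104 mm (own x -83..83, y -44..60), 6 mm thick; plywood frame on it, top 14 mm above the trolley, leaves a recess 8 mm deep, the bracket's outline plus 2 mm all round: x -67..67, y -28..28, ear bay x 26..54 out to y 44. Origin: under the recess centre, at trolley level; axes match the seated bracket's.
- nest_seat (a point): centre of the recess floor, 6 mm above the trolley: the bracket's origin belongs here; axes as the nest's
- nest_bay (a point): where the top bracket's ear-edge point belongs when seated, at (40, 42, 9) mm in the nest's frame
- marker: loose paint marker pen, 14 x 130 x 14 mm (length along own y), lying between pile and nest; origin centre of underside; leave it
- sand_block: loose dark sanding block, 64 x 118 x 31 mm (length along own y), behind the work; origin centre of underside; leave it

How it is judged:
By the outcome, as a careful person would: the job done as asked, in the order asked, and still so for the second after the job is handed in, with the robot touching nothing.
It also fails if it takes over 45 s, if anything falls off the work surface, if the arm or the gripper's body presses on something with over 40 N, if the wrist force passes 120 N, or if a joint passes its speed limit or range.

## Working session

There is one attempt and no reset: what is moved stays moved. The work goes in short steps, Python scripts to look and compute and a tool call to move; the robot and the scene stay as the last step left them, time stands still between calls to the robot, and variables do not carry over. Pictures are saved under pics/ and viewed, at most 10 in all, crops included, and the job is handed in when it is done.

Besides the shell and the picture viewer there is one more tool, called after "Emit:" in YAML: its name, and indented under it one key for each argument. step_arm: Moves the arm, as the interface text tells. Its arguments: {"type":"object","properties":{"targets":{"type":"array"},"fingers":{"type":"number"},"newtons":{"type":"number"}},"required":["targets"]}

```bash
mkdir -p pics; ls; python3 - <<'E'
from bench import r, vision
import cv2,pickle
for n in("top","side"):
    s=vision.snapshot(n); pickle.dump(s,open(n+".pkl","wb")); cv2.imwrite(f"pics/{n}0.png",s["img"])
    print(n,s["mtx"],s["D"],s["eye"],s["attitude"])
print(r.sense())
E
```

```text
pics
top [[455.70569276   0.         289.77026158]
 [  0.         455.70569276 203.2160021 ]
 [  0.           0.           1.        ]] [-0.10157458  0.          0.          0.          0.        ] [ 448.93205423   30.59156589 1122.0752353 ] [  7.01824175  -0.79385083 -90.34604244]
side [[487.58368563   0.         281.83551514]
 [  0.         487.58368563 207.6454496 ]
 [  0.           0.           1.        ]] [-0.16645686  0.          0.          0.          0.        ] [620.09941141 867.63495514 491.28217363] [ 64.09994721  -0.18502426 179.45502063]
{'time': 0.1, 'joint_pos': array([-7.20413536e+01,  7.51141583e+00,  8.53255580e+01, -3.06429063e-04,
        8.72616392e+01, -4.89402275e+00]), 'qd': array([-0.07812665, -0.05140768, -0.15508322,  0.06955315, -0.00919671,
        0.01988845]), 'joint_efforts': array([ 1.41340879e-03, -5.70953751e+01, -5.01940155e+01, -8.63686296e-05,
        8.14495375e-03, -3.18045306e-05]), 'tool_pos': array([ 232.87974082, -552.44459732,  252.31854817]), 'tcp_rot': array([-1.79901720e+02, -8.10803491e-03,  2.28526771e+01]), 'ft_force': array([ 0.58549699,  0.11062051, -0.85728123]), 'wrist_torque': array([-0.03009026, -0.02568864, -0.02529037]), 'grip_force': 0.0, 'finger_gap': 85.03851477188965}
```

View pics/top0.png

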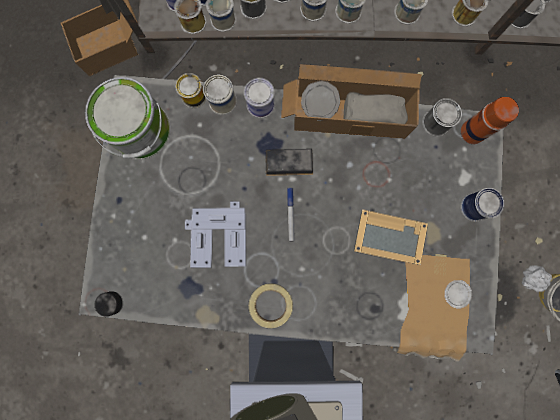

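View pics/side0.png

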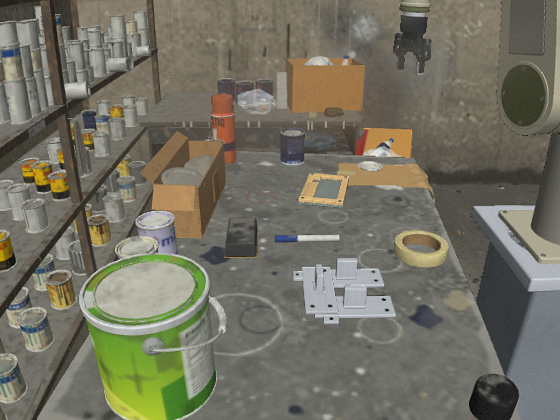

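The top view shows the pile near (217,235), the top bracket at (218,218), the pen at (290,215) and the nest at (391,237). I'll enlarge the pile and the nest.

```bash
python3 - <<'E'
import cv2,pickle,numpy as np
I=pickle.load(open("top.pkl","rb"))["img"]
def crop(I,u,v,w,h,k,n):
    c=cv2.resize(I[v:v+h,u:u+w],None,fx=k,fy=k,interpolation=cv2.INTER_CUBIC)
    for i in range(0,w,10): cv2.putText(c,str(u+i),(i*k,10),0,.35,(0,255,255),1); cv2.line(c,(i*k,12),(i*k,18),(0,255,255),1)
    for i in range(10,h,10): cv2.putText(c,str(v+i),(0,i*k+4),0,.35,(0,255,255),1); cv2.line(c,(24,i*k),(30,i*k),(0,255,255),1)
    cv2.imwrite(n,c)
crop(I,180,198,72,72,8,"pics/pile.png"); crop(I,348,204,90,65,8,"pics/nest.png")
E
```

```text
(no output)
```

View pics/pile.png

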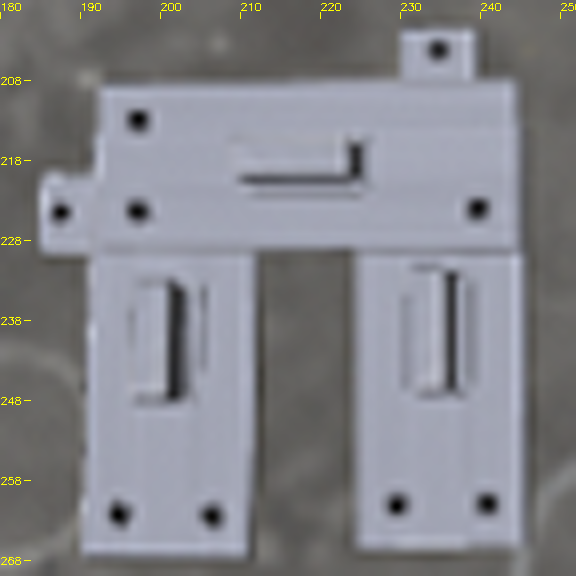

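View pics/nest.png

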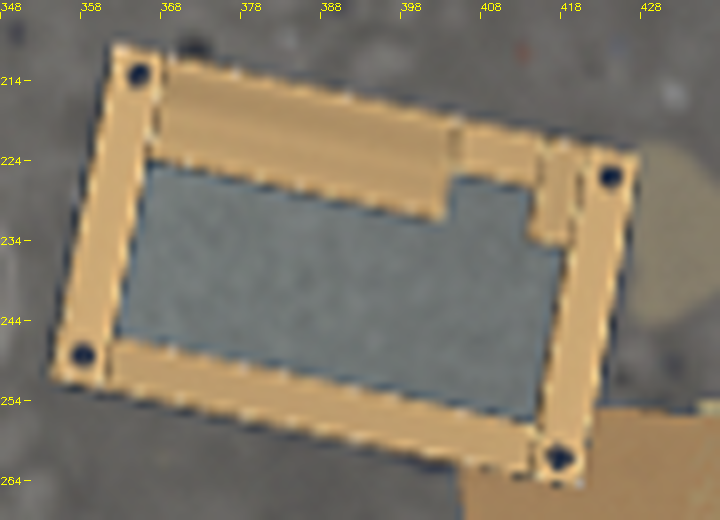

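The pile crop shows the top bracket's plate corners at about (192.5,209), (244.4,208), (244.6,229) and (192,229), with its ear at the upper right, u 230–239, v 202. The nest crop shows the outer frame corners at (362.4,209.6), (427.8,223.4), (420.8,264.6) and (354.5,251.2), with the bay at the upper right.

```bash
cat > h.py <<'E'
import cv2,pickle,numpy as np
from scipy.spatial.transform import Rotation as Ro
from scipy.optimize import least_squares
def proj(s,P):
    C=np.diag([1.,-1,-1])@Ro.from_euler('xyz',s["attitude"],degrees=True).as_matrix().T
    return cv2.projectPoints(np.atleast_2d(P).astype(float),cv2.Rodrigues(C)[0],-C@np.array(s["eye"],float),np.array(s["mtx"]),np.array(s["D"]))[0][:,0]
def world(q,M,z0):
    R=Ro.from_euler('z',q[2],degrees=True).as_matrix()
    return np.array(M,float)@R.T+[q[0],q[1],z0]
def fit(s,M,px,z0,q0):
    f=least_squares(lambda q:(proj(s,world(q,M,z0))-px).ravel(),q0,x_scale=[10,10,1])
    return f.x,f.fun.reshape(-1,2)
E
python3 - <<'E'
from h import *
s=pickle.load(open("top.pkl","rb")); d=pickle.load(open("side.pkl","rb"))
def c(L,u,v): return (np.array(L,float)+.5)/8-.5+[u,v]
np.set_printoptions(precision=2,suppress=True)
B=[(-65,26,6),(65,26,6),(65,-26,6),(28,42,6),(52,42,6)]
qb,e=fit(s,B,c([(100,88),(515,80),(518,249),(400,30),(475,30)],180,198),6,[450,180,-90]); print("top br",qb,e)
N=[(-83,60,14),(83,60,14),(83,-44,14),(-83,-44,14)]
qn,e=fit(s,N,c([(115,45),(638,155),(582,486),(52,378)],348,204),0,[450,-190,-100]); print("nest",qn,e)
A=[(-65,26,6),(65,26,6),(65,-26,6),(-65,-26,6)]
L=c([(82,552),(248,555),(256,252)],180,198)
# draw model in both views
def poly(I,s,q,M,z,k,o,col): 
    p=(proj(s,world(q,M,z))-o+.5)*k-.5
    cv2.polylines(I,[np.round(p).astype(int)],True,col,1,cv2.LINE_AA)
ol=lambda z,g=0:[(-65-g,26+g,z),(28-g,26+g,z),(28-g,42+g,z),(52+g,42+g,z),(52+g,26+g,z),(65+g,26+g,z),(65+g,-26-g,z),(-65-g,-26-g,z)]
rib=[(-18,6,42),(18,6,42),(18,-6,42),(-18,-6,42)]
def view(s,o,w,h,k,n):
    I=cv2.resize(s["img"][o[1]:o[1]+h,o[0]:o[0]+w],None,fx=k,fy=k,interpolation=cv2.INTER_CUBIC)
    poly(I,s,qb,ol(6),6,k,o,(0,0,255)); poly(I,s,qb,rib,6,k,o,(0,255,0))
    poly(I,s,qn,ol(14,2),0,k,o,(0,0,255)); poly(I,s,qn,N,0,k,o,(255,0,0))
    return I
a=view(s,(180,198),72,72,5,'');b=view(s,(348,204),90,65,5,'')
e_=view(d,(285,250),120,80,4,''); f_=view(d,(290,165),70,50,4,'')
W=np.zeros((600,800,3),np.uint8)
for I,(x,y) in((a,(0,0)),(b[:, :430],(370,0))): W[y:y+I.shape[0],x:x+I.shape[1]]=I[:,:800-x]
f_=f_[:,:290];e_=e_[:600-370]
W[365:365+min(235,e_.shape[0]),0:480]=e_[:235]; W[365:565,490:490+280]=f_[:200]
cv2.imwrite("pics/fit.png",W)
print("rib px top",proj(s,world(qb,[(0,0,42)],6)))
print("rib", world(qb,[(0,0,42),(40,42,3)],6))
E
```

```text
top br [548.39 190.37 -89.32] [[-0.52 -0.11]
 [ 0.45  0.04]
 [ 0.21  0.11]
 [-0.27  0.06]
 [ 0.12 -0.1 ]]
nest [ 493.62 -231.63 -102.06] [[ 0.04  0.03]
 [ 0.04 -0.11]
 [-0.11  0.05]
 [ 0.02  0.02]]
rib px top [[215.74 217.24]]
rib [[548.39 190.37  48.  ]
 [590.86 150.88   9.  ]]
```

View pics/fit.png

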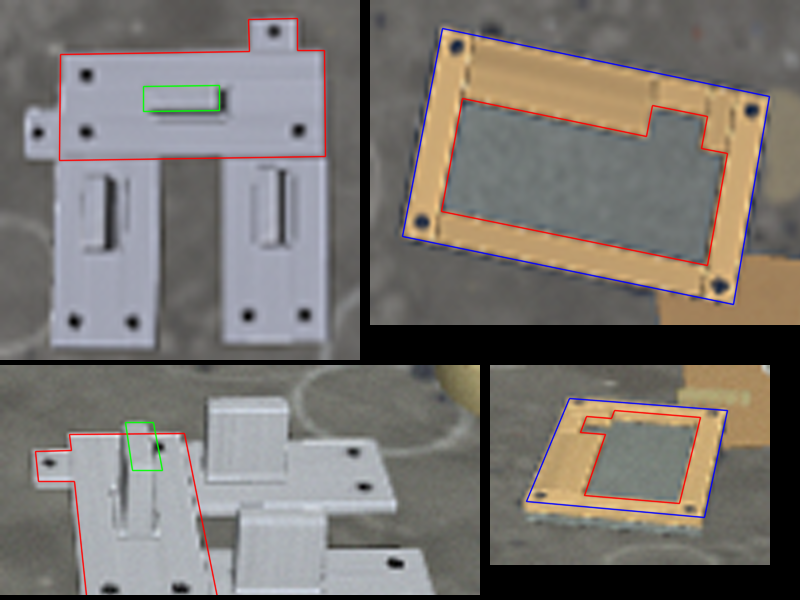

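The overlay fits both views: the red outlines lie on the plate and recess edges, and the rib is consistent. I'll move above the pile with the fingers half closed.

Emit:
step_arm:
  targets:
    - [[20,47,0,0,0,0.1],[40,94,0,0,0,0.2],[55,130,0,0,0,0.3],[70,165,0,0,0,0.4],[85,200,0,0,0,0.5],[100,236,0,0,0,0.6],[115,271,0,0,0,0.7],[130,306,0,0,0,0.8],[145,342,0,0,0,0.9],[160,377,0,0,0,1.0],[175,412,0,0,0,1.1],[190,448,0,0,0,1.184]]
  fingers: 0
  newtons: 40

```text
time: 1.1
tool_pos: [423.1, -103.0, 253.1]
tcp_rot: [180.0, 0.0, 91.0]
ft_force: [1.2, 0.0, -0.2]
finger_gap: 42.8
grip_force: 0.0
```

Emit:
step_arm:
  targets:
    - [[15,36,0,0,0,0],[30,71,0,0,0,0],[45,107,0,0,0,0],[60,142,0,0,0,0],[75,178,0,0,0,0],[90,213,-10,0,0,0],[105,248,-30,0,0,0],[118,278,-60,0,0,0],[125.4,295.3,-90,0,0,0],[125.4,295.3,-120,0,0,0],[125.4,295.3,-140,0,0,0],[125.4,295.3,-140,0,0,0]]

```text
time: 2.1
tool_pos: [544.2, 189.9, 106.7]
tcp_rot: [-179.4, 0.1, 90.7]
ft_force: [-0.4, -0.6, -0.4]
finger_gap: 42.7
grip_force: 0.0
```

```bash
python3 - <<'E'
from bench import r, vision
from h import *
s=vision.snapshot("side"); pickle.dump(s,open("side1.pkl","wb"))
st=r.sense();print(st["tool_pos"],st["tcp_rot"],st["finger_gap"])
T=np.array(st["tool_pos"]);print(proj(s,[T,T+[0,0,-22],T+[21.4,0,-20],T-[21.4,0,20]]))
a=cv2.resize(s["img"][190:320,280:410],None,fx=4.5,fy=4.5,interpolation=cv2.INTER_CUBIC)
for p in (T+[21.4,0,-20],T-[21.4,0,20],np.array([548.4,190.4,48]),np.array([548.4,172.4,48]),np.array([548.4,208.4,48])):
    u=(proj(s,p)[0]-[280,190]+.5)*4.5-.5; cv2.drawMarker(a,tuple(int(round(x)) for x in u),(0,0,255),0,10,1)
cv2.imwrite("pics/s1.png",a)
E
```

```text
[545.73986436 189.94756794 109.86408646] [-1.79606149e+02  9.68343615e-02  9.07134747e+01] 42.47937140708724
[[323.60468122 237.08242779]
 [323.02733075 248.9453021 ]
 [309.85601282 247.93318139]
 [336.26537232 247.8163957 ]]
```

View pics/s1.png

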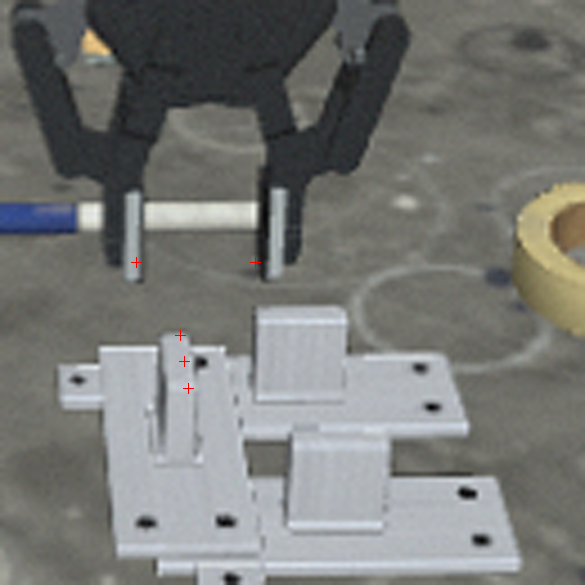

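The fingers straddle the rib's column (pads at u≈142 and 268, rib at about 163–190), but the arm was still settling. I'll lower partway so the fingers straddle the rib, then compare again.

Emit:
step_arm:
  targets:
    - [[2,0,0,0,0,0],[2,0,-10,0,0,0],[2,0,-20,0,0,0],[2,0,-30,0,0,0],[2,0,-40,0,0,0],[2,0,-50,0,0,0],[2,0,-55,0,0,0],[2,0,-55,0,0,0],[2,0,-55,0,0,0],[2,0,-55,0,0,0]]

```text
time: 2.98
tool_pos: [550.7, 190.5, 58.7]
tcp_rot: [180.0, -0.0, 90.7]
ft_force: [-0.8, -0.1, -0.1]
finger_gap: 42.2
grip_force: 0.0
```

```bash
python3 - <<'E'
from bench import r, vision
from h import *
s=vision.snapshot("side"); pickle.dump(s,open("side2.pkl","wb"))
st=r.sense();print(st["tool_pos"],st["tcp_rot"],st["finger_gap"])
T=np.array(st["tool_pos"]);print("mm/px x",20/np.linalg.norm(np.diff(proj(s,[T,T+[20,0,0]]),axis=0)))
a=cv2.resize(s["img"][220:300,290:370],None,fx=7,fy=7,interpolation=cv2.INTER_CUBIC)
for p in (T+[21.4,11,-20],T+[-21.4,11,-20]):
    u=(proj(s,p)[0]-[290,220]+.5)*7-.5; cv2.drawMarker(a,tuple(int(round(x)) for x in u),(0,0,255),0,10,1)
cv2.imwrite("pics/s2.png",a)
E
```

```text
[550.94886418 190.55124623  58.96836388] [ 1.79936923e+02 -1.51536877e-02  9.06929493e+01] 42.575169752437354
mm/px x 1.6458531794378892
```

View pics/s2.png

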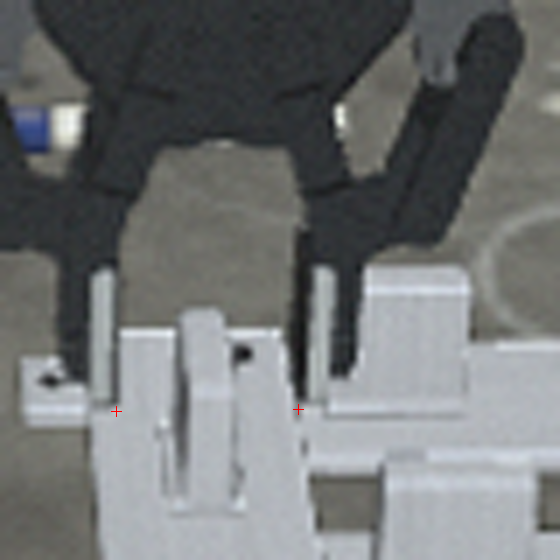

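The rib's near top edge is at u≈188–232 (centre 210), and the pads' inner edges are at 116 and 310 (centre 213). Allowing for depth, the rib is about 1 mm to +x of the gripper. I'll shift +1, go down and close.

Emit:
step_arm:
  targets:
    - [[1,0,-5,0,0,0],[1,0,-10,0,0,0],[1,0,-14,0,0,0],[1,0,-14,0,0,0],[1,0,-14,0,0,0],[1,0,-14,0,0,0]]

```text
time: 3.53
tool_pos: [551.4, 190.4, 44.2]
tcp_rot: [-180.0, 0.0, 90.7]
ft_force: [0.7, -0.1, 0.3]
finger_gap: 42.4
grip_force: 0.0
```

Emit:
step_arm:
  targets:
    - [[0,0,0,0,0,0],[0,0,0,0,0,0],[0,0,0,0,0,0],[0,0,0,0,0,0],[0,0,0,0,0,0],[0,0,0,0,0,0],[0,0,0,0,0,0],[0,0,0,0,0,0]]
  fingers: 1
  newtons: 50

```text
time: 4.2
tool_pos: [551.4, 190.4, 44.5]
tcp_rot: [180.0, -0.0, 90.7]
ft_force: [-1.5, -0.1, 3.8]
finger_gap: 11.1
grip_force: 51.5
```

Emit:
step_arm:
  targets:
    - [[0,0,2,0,0,0],[0,0,5,0,0,0],[0,0,10,0,0,0],[0,0,18,0,0,0],[0,0,28,0,0,0],[0,0,40,0,0,0],[0,0,55,0,0,0],[0,0,70,0,0,0],[0,0,80,0,0,0],[0,0,80,0,0,0],[0,0,80,0,0,0]]

```text
time: 5.12
tool_pos: [552.2, 190.6, 125.6]
tcp_rot: [179.9, -0.0, 90.7]
ft_force: [-0.5, -0.3, -2.1]
finger_gap: 10.7
grip_force: 51.0
```

```bash
python3 - <<'E'
from bench import r, vision
from h import *
s=vision.snapshot("side"); t=vision.snapshot("top"); pickle.dump((s,t),open("st3.pkl","wb"))
st=r.sense();print(st["tool_pos"],st["tcp_rot"],st["finger_gap"],st["ft_force"])
W=np.zeros((600,800,3),np.uint8)
a=cv2.resize(s["img"][190:340,270:410],None,fx=2.8,fy=2.8,interpolation=cv2.INTER_CUBIC)
b=cv2.resize(t["img"][190:275,180:255],None,fx=5,fy=5,interpolation=cv2.INTER_CUBIC)
W[:420,:392]=a; W[:425,400:775]=b; cv2.imwrite("pics/s3.png",W)
E
```

```text
[550.91680039 190.2442239  123.56346988] [-1.79940626e+02  1.42214287e-02  9.06860717e+01] 11.2099733210768 [-0.22008025 -0.43314044 -2.10911532]
```

View pics/s3.png

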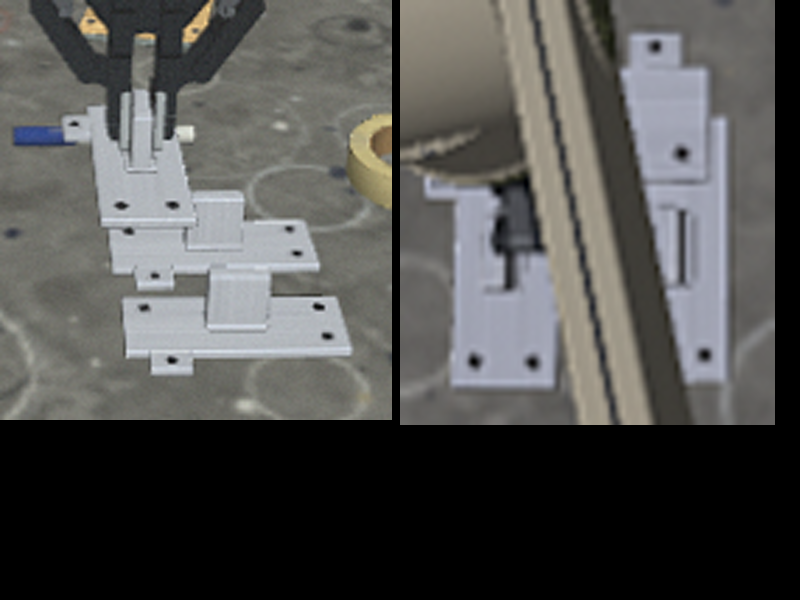

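The bracket is held level and the lower two look undisturbed. I'll carry it over the nest.

Emit:
step_arm:
  targets:
    - [[-2,-15,0,0,0,-0.01],[-6,-45,0,0,0,-0.03],[-11,-80,0,0,0,-0.05],[-16,-115,0,0,0,-0.07],[-20,-150,0,0,0,-0.09],[-25,-185,0,0,0,-0.11],[-30,-220,0,0,0,-0.13],[-34,-255,0,0,0,-0.15],[-39,-290,0,0,0,-0.17],[-44,-325,0,0,0,-0.19],[-48,-360,0,0,0,-0.21],[-52,-390,0,0,0,-0.2224]]

```text
time: 6.22
tool_pos: [497.7, -202.0, 123.3]
tcp_rot: [-179.9, 0.0, 77.8]
ft_force: [0.2, 1.2, -2.1]
finger_gap: 11.4
grip_force: 51.0
```

Emit:
step_arm:
  targets:
    - [[-2,-22,0,0,0,0],[-2.8,-32,0,0,0,0],[-2.8,-32,-15,0,0,0],[-2.8,-32,-35,0,0,0],[-2.8,-32,-50,0,0,0],[-2.8,-32,-55,0,0,0],[-2.8,-32,-55,0,0,0],[-2.8,-32,-55,0,0,0],[-2.8,-32,-55,0,0,0],[-2.8,-32,-55,0,0,0]]

```text
time: 7.05
tool_pos: [497.5, -232.0, 70.6]
tcp_rot: [179.9, 0.0, 78.0]
ft_force: [0.8, 0.8, -2.1]
finger_gap: 10.7
grip_force: 51.0
```

```bash
python3 - <<'E'
from bench import r, vision
from h import *
t=vision.snapshot("top");s=vision.snapshot("side"); pickle.dump((s,t),open("st4.pkl","wb"))
st=r.sense();T=st["tool_pos"];print(T,st["tcp_rot"],st["finger_gap"],st["ft_force"])
u=proj(s,T)[0];print(u,proj(t,T))
W=np.zeros((600,800,3),np.uint8)
b=cv2.resize(t["img"][200:275,345:440],None,fx=7,fy=7,interpolation=cv2.INTER_CUBIC)[:525,:480]
b=cv2.resize(t["img"][200:275,345:440],None,fx=5,fy=5,interpolation=cv2.INTER_CUBIC)
a=cv2.resize(s["img"][160:220,285:363],None,fx=4,fy=4,interpolation=cv2.INTER_CUBIC)
W[:375,:475]=b; W[:240,480:792]=a; cv2.imwrite("pics/s4.png",W)
E
```

```text
[ 497.29310896 -231.9035555    70.38836587] [1.79904511e+02 3.44919052e-02 7.79583125e+01] 10.956289335396646 [ 0.14668645  0.91339172 -1.83206625]
[327.79811907 165.47447537] [[396.21973336 237.33498396]]
```

View pics/s4.png

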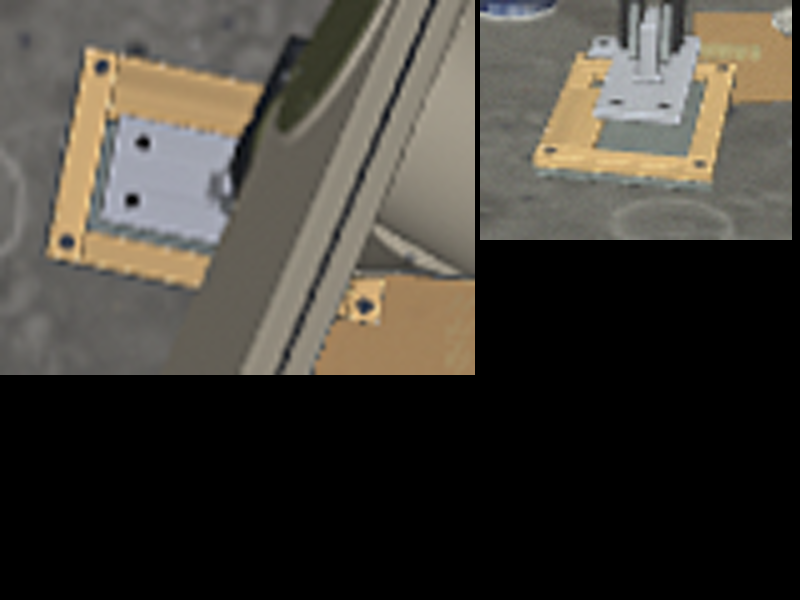

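The left end of the plate is visible at crop corner (121,115), with holes at (143,143) and (132,201). I'll compare these with the model of a perfect hover over the nest.

```bash
python3 - <<'E'
from h import *
from scipy.ndimage import center_of_mass
np.set_printoptions(precision=2,suppress=True)
s0=pickle.load(open("top.pkl","rb")); t=pickle.load(open("st4.pkl","rb"))[1]
def hole(I,u,v):
    u,v=int(round(u)),int(round(v)); g=cv2.cvtColor(I,cv2.COLOR_BGR2GRAY)[v-3:v+4,u-3:u+4].astype(float)
    w=np.clip(np.median(g)-25-g,0,None); cy,cx=center_of_mass(w); return np.array([u-3+cx,v-3+cy])
h0=np.array([hole(s0["img"],*p) for p in((196.8,212.7),(196.8,224.1))])
h1=np.array([hole(t["img"],*p) for p in((373.2,228.2),(371,239.8))])
def back(s,px,z):
    return np.array([least_squares(lambda a:(proj(s,[a[0],a[1],z])[0]-p),[500,0],x_scale=10).x for p in px])
qb=np.array([548.39,190.37,-89.32]);qn=np.array([493.62,-231.63,-102.06])
own=lambda P,q:(P-q[:2])@Ro.from_euler('z',q[2],degrees=True).as_matrix()[:2,:2]
o0=own(back(s0,h0,12),qb); print("holes own",o0)
for z in(37,36):
    o1=own(back(t,h1,z),qn); print("hover own in nest",o1,"diff",o1-o0,"mean",(o1-o0).mean(0))
# nest re-fit to the same (settled) top image: 3 frame screws as check on camera repeatability
hn0=np.array([hole(s0["img"],*p) for p in((365,213),(358,248),(417.4,261))]);hn1=np.array([hole(t["img"],*p) for p in((365,213),(358,248),(417.4,261))]);print(hn1-hn0)
print("screws own",own(back(s0,hn0,14),qn))
C=lambda q,M,z:proj(t,world(q,M,z))
print("corner pred",(C(qn,[(-65,26,6),(-65,-26,6)],31)-[345,200]+.5)*5-.5)
E
```

```text
holes own [[-51.88  15.53]
 [-51.83 -12.36]]
hover own in nest [[-51.46  17.55]
 [-51.72 -10.82]] diff [[0.42 2.01]
 [0.1  1.55]] mean [0.26 1.78]
hover own in nest [[-51.28  17.65]
 [-51.54 -10.74]] diff [[0.6  2.12]
 [0.28 1.63]] mean [0.44 1.87]
[[-0.01  0.  ]
 [ 0.01  0.01]
 [ 0.02 -0.02]]
screws own [[-73.05  53.75]
 [-74.62 -35.58]
 [ 73.87 -37.85]]
corner pred [[118.66 119.39]
 [ 98.71 225.79]]
```

```bash
python3 - <<'E'
from h import *
from scipy.ndimage import center_of_mass
from scipy.optimize import minimize
np.set_printoptions(precision=2,suppress=True)
s0=pickle.load(open("top.pkl","rb")); t=pickle.load(open("st4.pkl","rb"))[1]
def hole(I,u,v):
    u,v=int(round(u)),int(round(v)); g=cv2.cvtColor(I,cv2.COLOR_BGR2GRAY)[v-2:v+3,u-2:u+3].astype(float)
    w=np.clip(np.median(g)-25-g,0,None); cy,cx=center_of_mass(w); return np.array([u-2+cx,v-2+cy])
h0=np.array([hole(s0["img"],*p) for p in((196.8,212.7),(196.8,224.1),(239.3,223.6),(234.3,203.8))])
H=[(-52,14,6),(-52,-14,6),(52,-14,6),(40,34,6)]
qb,e=fit(s0,H,h0,6,[548,190,-89]);print("bracket by holes",qb,e.ravel())
# nest: grey floor mask
hsv=cv2.cvtColor(s0["img"],cv2.COLOR_BGR2HSV); u0,v0,w,h=355,210,75,55
S=hsv[v0:v0+h,u0:u0+w,1].astype(float); lo,hi=np.percentile(S[18:35,15:55],20),np.percentile(S,90)
m=np.clip((hi-S)/(hi-lo),0,1)
ol=lambda z:[(-67,28,z),(26,28,z),(26,44,z),(54,44,z),(54,28,z),(67,28,z),(67,-28,z),(-67,-28,z)]
k=16
def ren(q):
    out=np.full((h*k,w*k),255,np.uint8)
    for z in(14,6):
        a=np.zeros_like(out); p=(proj(s0,world(q,ol(z),0))-[u0,v0]+.5)*k
        cv2.fillPoly(a,[np.round(p).astype(int)],255); out=np.minimum(out,a)
    return cv2.resize(out,(w,h),interpolation=cv2.INTER_AREA)/255.
qn0=np.array([493.62,-231.63,-102.06])
a=np.zeros((h,w),np.uint8);cv2.fillPoly(a,[np.round(proj(s0,world(qn0,[(-75,36,14),(18,36,14),(18,52,14),(62,52,14),(75,36,14),(75,-36,14),(-75,-36,14)],0))-[u0,v0]).astype(int)],1)
f=lambda q:((cv2.GaussianBlur(ren(q),(0,0),.5)-m)**2*a).sum()
for d in([0,0,0],[1.5,1.5,-1]):
    o=minimize(f,qn0+d,method="Nelder-Mead",options=dict(initial_simplex=qn0+d+np.array([[0,0,0],[2,0,0],[0,2,0],[0,0,1.5]]),xatol=.02,fatol=.01));print("nest",o.x,o.fun,f(qn0))
qn=o.x
h1=np.array([hole(t["img"],*p) for p in((373.2,228.2),(371,239.8))])
q1,e=fit(t,H[:2],h1,31,[493,-231,-102]);print("hover",q1,e.ravel())
R=Ro.from_euler('z',np.r_[qn[2]],degrees=True).as_matrix()[0][:2,:2]
print("err in nest frame (vs fit nest)",(q1[:2]-qn[:2])@R,"world correction",qn-q1,"displacement nest-bracket",qn-qb)
E
```

```text
bracket by holes [549.93 190.22 -89.52] [ 0.08 -0.    0.03 -0.01 -0.07 -0.16 -0.03  0.18]
nest [ 493.78 -231.83 -102.48] 9.174459784361076 10.43076797724227
nest [ 493.84 -231.84 -102.4 ] 9.25675313607506 10.43076797724227
hover [ 496.29 -232.62 -102.7 ] [-0.01  0.07  0.01 -0.07]
err in nest frame (vs fit nest) [0.24 2.56] world correction [-2.45  0.78  0.3 ] displacement nest-bracket [ -56.08 -422.06  -12.88]
```

The hover is about 2.4 mm too far in x. I'll correct by (-2.3, +0.6) and lower slowly, watching the force.

Emit:
step_arm:
  targets:
    - [[-2.3,0.6,0,0,0,0],[-2.3,0.6,-6,0,0,0],[-2.3,0.6,-11,0,0,0],[-2.3,0.6,-15,0,0,0],[-2.3,0.6,-17,0,0,0],[-2.3,0.6,-18,0,0,0],[-2.3,0.6,-19,0,0,0],[-2.3,0.6,-20,0,0,0],[-2.3,0.6,-20,0,0,0],[-2.3,0.6,-20,0,0,0]]

```text
time: 7.98
tool_pos: [494.4, -231.1, 49.4]
tcp_rot: [180.0, 0.0, 77.9]
ft_force: [0.2, 0.3, -1.7]
finger_gap: 11.2
grip_force: 51.0
```

It's below the rim with no contact force, so it has entered the recess. I'll continue to the floor.

Emit:
step_arm:
  targets:
    - [[0,0,-1,0,0,0],[0,0,-2,0,0,0],[0,0,-3,0,0,0],[0,0,-4,0,0,0],[0,0,-4.7,0,0,0],[0,0,-5.2,0,0,0],[0,0,-5.2,0,0,0],[0,0,-5.2,0,0,0]]

```text
time: 8.65
tool_pos: [494.3, -231.0, 44.5]
tcp_rot: [-180.0, -0.0, 77.9]
ft_force: [-4.7, 2.2, 5.7]
finger_gap: 11.3
grip_force: 52.0
```

Floor contact came at the expected height. I'll release to half open, then retreat.

Emit:
step_arm:
  targets:
    - [[0,0,0,0,0,0],[0,0,0,0,0,0],[0,0,0,0,0,0],[0,0,0,0,0,0],[0,0,0,0,0,0],[0,0,0,0,0,0]]
  fingers: 0

```text
time: 9.15
tool_pos: [494.4, -231.0, 44.1]
tcp_rot: [180.0, 0.0, 77.9]
ft_force: [-0.8, -1.2, -0.1]
finger_gap: 42.3
grip_force: 0.0
```

Emit:
step_arm:
  targets:
    - [[0,0,5,0,0,0],[0,0,15,0,0,0],[0,0,30,0,0,0],[0,0,60,0,0,0],[0,0,90,0,0,0],[0,0,120,0,0,0],[-10,-30,150,0,0,0],[-30,-60,170,0,0,0],[-50,-95,190,0,0,0],[-70,-130,200,0,0,0],[-90,-165,200,0,0,0],[-110,-200,200,0,0,0]]

```text
time: 10.15
tool_pos: [384.5, -431.7, 247.4]
tcp_rot: [179.8, 0.2, 78.0]
ft_force: [0.5, -0.1, 0.1]
finger_gap: 42.8
grip_force: 0.0
```

Emit:
step_arm:
  targets:
    - [[-10,-35,0,0,0,0],[-20,-70,0,0,0,0],[-20,-70,0,0,0,0],[-20,-70,0,0,0,0],[-20,-70,0,0,0,0]]

```text
time: 10.57
tool_pos: [365.1, -499.4, 244.6]
tcp_rot: [180.0, -0.0, 77.9]
ft_force: [0.6, 0.4, -1.1]
finger_gap: 42.5
grip_force: 0.0
```

```bash
python3 - <<'E'
from bench import r, vision
from h import *
t=vision.snapshot("top");s=vision.snapshot("side"); pickle.dump((s,t),open("st5.pkl","wb"))
t0=pickle.load(open("top.pkl","rb"))
st=r.sense();print(st["time"],st["tool_pos"],st["ft_force"])
W=np.zeros((600,800,3),np.uint8)
def c(s,u,v,w,h,k): return cv2.resize(s["img"][v:v+h,u:u+w],None,fx=k,fy=k,interpolation=cv2.INTER_CUBIC)
a=c(t,350,205,84,64,5);W[:320,:420]=a
b=c(s,285,150,90,62,4);W[:248,430:790]=b
a=c(t0,180,198,72,72,3.5);W[330:330+252,:252]=a
a=c(t,180,198,72,72,3.5);W[330:330+252,260:512]=a
cv2.imwrite("pics/s5.png",W)
E
```

```text
10.6667 [ 365.79515361 -498.59985042  244.71099008] [-0.09019004 -1.11895667 -0.52034562]
```

View pics/s5.png

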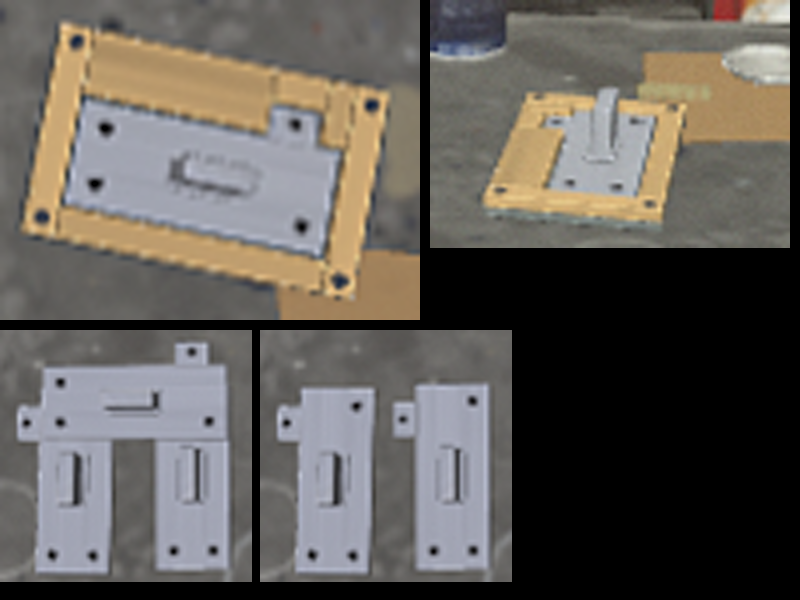

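The bracket lies rib up inside the recess with its ear in the bay, and the lower two look unmoved. I'll do a quick numeric check, then hand in.

```bash
python3 - <<'E'
from bench import r
from h import *
from scipy.ndimage import center_of_mass
np.set_printoptions(precision=2,suppress=True)
s,t=pickle.load(open("st5.pkl","rb"));t0=pickle.load(open("top.pkl","rb"))
def hole(I,u,v):
    u,v=int(round(u)),int(round(v)); g=cv2.cvtColor(I,cv2.COLOR_BGR2GRAY)[v-2:v+3,u-2:u+3].astype(float)
    w=np.clip(np.median(g)-25-g,0,None); cy,cx=center_of_mass(w); return np.array([u-2+cx,v-2+cy])
c=lambda x,y:(350+x/5-.4,205+y/5-.4)
H=[(-52,14,6),(-52,-14,6),(52,-14,6),(40,34,6)]
px=np.array([hole(t["img"],*c(*p)) for p in((106,128),(95,184),(301,227),(295,125))])
q,e=fit(t,H,px,6,[494,-231,-102]);print(q,e.ravel())
d=lambda x,y:(180+x/3.5-.4,198+(y-330)/3.5-.4)
L=[(52,555),(92,555),(174,551),(213,551)]
print(np.array([hole(t["img"],*d(*p))-hole(t0["img"],*d(*p)) for p in L]))
e2=np.linalg.norm(q[:2]-[493.8,-231.8])
if e2<3 and abs(q[2]+102.4)<2: print(r.hand_in())
E
```

```text
[ 493.73 -231.63 -101.92] [-0.01 -0.06  0.06  0.01  0.07 -0.11 -0.11  0.17]
[[-0.   -0.01]
 [ 0.01 -0.  ]
 [-0.   -0.  ]
 [-0.   -0.01]]
the job is handed in; nothing more can be done
None
```

The top bracket is seated rib up in the nest recess and released. By camera it sits within about 0.3 mm and 0.5° of the recess pose. The two lower brackets did not move, and I handed the job in at about 11 s; the pen and sanding block were not touched.

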